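# Cap the open port of the vacuum slab lifter

## Robot

A 6-joint arm with a two-finger parallel gripper is mounted at the origin on the work surface; the furniture and walls round the work are solid. World frame = base frame: x ahead of the robot, y to its left, z up, the work surface at z = 0. Lengths are in m, angles in rad, forces in N, time in s.
With the tool pointing down it reaches from about 0.25 to 0.725 m from the base axis. Payload 4 kg.
Tool frame: the origin (TCP) lies midway between the tips of the shut fingers; the grasp point (between the pads) lies 19 mm behind it; z points along the fingers, y is the direction in which the jaws open and shut (so a half turn about z gives the same grasp; the last joint's range is limited). The gripper opens to 85 mm and grips with 20 to 120 N. Pads are 22 mm wide; open, the fingers measure 114 mm over their backs; the gripper's body (76 mm by 85 mm) begins 54 mm behind the grasp point. The pads swing forward as they close: fully open they stand 13 mm farther back than shut.
Start: joints at [-1.282, 0.241, 0.005, 1.335, 0, 1.571], TCP at [0.142, -0.479, 0.192] pointing down, gripper open.
Joint ranges: [-2.72, 2.72], [-1.05, 1.87], [-1.09, 1.28], [-1.99, 2.15], [-1.42, 1.44], [-3.14, 3.14]. Speed limits (rad/s): [2.79, 2.79, 3.14, 3.14, 3.14, 3.14].

## Interface

Orientations are given as a unit quaternion [x, y, z, w].
In Python, from workcell import get_obs, camera, camera_model, job_done, masks_of gives the robot as it stands.
- The arm moves only by the tool jog_arm, never from a script. Its argument "deltas" is a list that holds one entry, the list of rows, each a list of 7 numbers: the shift along the tool's x, y, z in mm, then the turn, a rotation vector about the tool's x, y, z in degrees, then the finger opening in mm, from 0 to 85.4. A call has 1 to 5 rows; each row shifts and turns the pose as measured when the row begins, along the tool's axes as they then stand; what a row does not reach is not made up. A row lasts 1/10 s, in which the tool goes at most 50 mm and 8.59 degrees, less where a joint would pass 70% of its speed; a pose out of reach is approached as far as the arm can. A call with a gripper value outside its range is refused whole. The fingers move at their own pace and stop on an object; the grip force is fixed at half the most. Time passes only in rows, so rows that do not move let the fingers close. It gives the time, the measured TCP pose, the force and the opening at its end, in the units of the state.
- get_obs(): the state, without advancing time (a new reading comes with each control period).
- camera(name): name is "side" or "top"; returns the picture (420x560x3 uint8, red, green, blue); there is no depth.
- camera_model(name): a dict with "fovy" (degrees; the focal length in pixels is half the picture's height over the tangent of half this angle, whatever the lens; pixels are square), "cx", "cy" (the principal point, pixels), "pose" (4x4, takes a point from camera to world coordinates). Camera axes: x right, y down, z forward; pixel columns grow to the right and rows downward; lengths in m; the calibration is good to about 2 mm. A picture is of the moment at which its call begins. camera_model takes no time and is no camera call.
- job_done(): hands the job in, once; it reports no verdict.
Trained networks look in the newest picture that a camera, given by its name, has taken for a name from the list of things; names that differ only in an ending like _2 or _b are one class to them, and where a whole thing is asked for, a point or a joint stands for the part that bears it (a point fixed in the world has none). Each returns a list of dicts, best first, with "conf" (0 to 1); they miss things now and then, are a little off and sometimes report something else, mostly with a low value. They report only what shows in the picture. A call takes as long as a camera call. They do not tell look-alikes from the thing itself.
- masks_of(target, camera): "pixels" (420x560 bool, what is visible of it) and "at" ([column, row] in pixels, amid what is visible of it).
The state is a dict: "clock": time; "joint_pos": joint angles; "joint_vel": joint speeds; "tau": joint torques, N m; "eef_pos": TCP position; "tool_rot": TCP orientation; "ft_force": force on the tool from outside, world axes, zero at the start; "ft_torque": the same for the moment, N m; "grip_width": finger opening in m.
Only numpy, scipy, OpenCV 4.12 (cv2) and the standard library are available. Lean on these libraries where they do the work, as an engineer would, in place of code of your own. Each camera call takes 0.05 s, during which the arm holds its last target. There are 200 camera calls.

## Task

One of the two ports of the vacuum lifter is already capped and the other is still open: take the loose bayonet cap by its bar, pass its two lugs through the two slots of the open port, push it straight down against the spring until its collar lies flush on the rim, then keep it down and twist it clockwise (seen from above) about a quarter turn as far as it goes. The spring would lift it off the rim again, so finish while still gripping it, held flush and fully turned, for me to put the locking pin in: do not let go. Leave the jar, the rubbing stone and the chisel where they are.

Things in the scene. Friction and masses are not known exactly. Their poses are not given: they have to be found in the camera images.
- cap_centre (a point): Loose grey bayonet cap, upright on the bench; point on its axis half-way up, 31 mm above its underside. 62 mm tall, 0.16 kg. Barrel 40 mm across, 21 mm tall, lowest 4 mm tapering to 34; collar 72 mm across, 21 to 26 mm above the underside. x is the line of lugs and grip bar (a half turn gives the same shape).
- cap_lugs (a point): Point on the loose cap's axis, 8 mm above its underside, half-way up its two opposite lugs, which stand out along x: 54 mm across their tips, 8 mm wide, 6 mm tall (5 to 11 mm above the underside).
- cap_grip (a point): Point on the loose cap's axis, 50 mm above its underside, in its grip bar: 50 mm long along x (in line with the lugs), 14 mm thick along y, reaching from the collar (26 mm above the underside) up to 62 mm.
- vacuum_lifter: Fixed flat grey plate 250 mm (y) x 125 mm (x), 14 mm thick, on the bench; origin under its centre. Two like aluminium ports (upright tubes 68 mm across, rims 50 mm above the bench) stand on it 65 mm to +y (port_1) and to -y (port_2), a low gauge between. One holds the fitted cap, the other is open; which one varies.
- port_1 (a point): Centre of port_1's rim; axes as the lifter's. The top has a 43 mm round hole with two opposite slots along x, 13 mm wide, 58 mm across their ends; this flange is 6 mm thick, the space below wider. Pushed down flush, the cap has its collar on the rim and cap_centre 10 mm above this point; its lugs are clear below the flange, free to turn, from 4 mm above flush downwards.
- port_2 (a point): Centre of port_2's rim: same height, axes, hole and slots as port_1, 130 mm from it towards -y of the lifter.
- fitted_cap_centre (a point): The fitted cap, same shape as the loose one, locked immovably in one of the ports (collar on the rim, bar a quarter turn from the slots); this point lies on that port's axis, 10 mm above its rim. Its bar reaches 91 mm above the bench.
- spring_disc (a joint): Spring disc in the open port, 12 mm below the rim at rest; reads metres pushed down: 0 at rest, 0.005 when the lugs are clear below the flange, 0.009 with the cap's collar flush on the rim. It resists with 4 N at first, 10.3 N at 0.009; a turned cap that is let go springs up 4 mm.
- twist_ring (a joint): Return ring in the open port, radians turned clockwise seen from above: 0 at rest, stop at 1.40. After about 0.07 rad of turn the cap's lugs push it along, against 0.03 N m at first and 0.10 N m at the stop, friction up to 0.1 N m more; it urges the cap back. At the stop the cap is about 1.45 rad from the slots.
- jar_yellow_1: Jar with a black screw lid, 58 mm across, 60 mm tall, origin under its centre; a bystander, leave it.
- rubbing_stone: Grey abrasive block, 26 x 68 x 22 mm, origin under its centre; a bystander, leave it.
- chisel_flat: Flat steel stone chisel lying down, 28 x 190 x 14 mm, origin under its centre, long side along its y; a bystander, leave it.
Not all that is in view belongs to the job. What is shaped like the part that bears cap_centre but blue or pink is not meant.

How it is judged:
By the outcome, as a careful person would: the job done as asked, in the order asked, and still so for the second after the job is handed in, while the arm keeps its last pose, push and grip.
It also fails if it takes over 42 s, if anything falls off the work surface, if the arm or the gripper's body presses on something with over 40 N, if the wrist force passes 120 N, or if a joint passes its speed limit or range.

## Working session

There is one attempt and no reset: what is moved stays moved. The work goes in short steps, Python scripts to look and compute and a tool call to move; the robot and the scene stay as the last step left them, time stands still between calls to the robot, and variables do not carry over. Pictures are saved under pics/ and viewed, about 8 in all and at most 12, crops included, and the job is handed in when it is done.

Besides the shell and the picture viewer there is one more tool, called after "Emit:" by a JSON object that holds its "fn" and its "kwargs". jog_arm: Moves the arm, as the interface text tells. Its arguments: {"type":"object","properties":{"deltas":{"type":"array"}},"required":["deltas"]}

```bash
mkdir -p pics; cat > h.py <<'E'
import numpy as np,cv2
from workcell import *
def snap(n,f):
    im=camera(n); cv2.imwrite(f'pics/{f}.png',im[:,:,::-1]); return im
def ray(n,px,z):
    m=camera_model(n);P=np.array(m['pose']);f=210/np.tan(np.radians(m['fovy'])/2)
    d=P[:3,:3]@np.array([(px[0]-m['cx'])/f,(px[1]-m['cy'])/f,1]);return P[:3,3]+d*(z-P[2,3])/d[2]
def proj(n,p):
    m=camera_model(n);P=np.array(m['pose']);f=210/np.tan(np.radians(m['fovy'])/2)
    q=P[:3,:3].T@(np.array(p)-P[:3,3]);return np.array([m['cx']+f*q[0]/q[2],m['cy']+f*q[1]/q[2]])
E
python3 - <<'E'
from h import *
a=snap('top','t0');b=snap('side','s0')
cv2.imwrite('pics/ts.png',cv2.resize(np.vstack([a,b])[:,:,::-1],None,fx=.71,fy=.71)) 
for n in('top','side'):
    m=camera_model(n);print(n,m['fovy'],m['cx'],m['cy'],np.round(m['pose'],3).tolist())
    for t in('cap_centre','vacuum_lifter','jar_yellow_1','rubbing_stone','chisel_flat'):
        for r in masks_of(t,n): print(t,round(r['conf'],2),r['at'],r['pixels'].sum())
print(get_obs())
E
```

```text
top 50.03029800871486 286.0166440467852 219.54256304263845 [[-0.006, -0.991, 0.132, 0.374], [-1.0, 0.006, 0.0, 0.016], [-0.001, -0.132, -0.991, 1.407], [0.0, 0.0, 0.0, 1.0]]
cap_centre 0.93 [221.2, 190.6] 435
cap_centre 0.9 [205.2, 228.9] 419
cap_centre 0.73 [238.5, 278.0] 437
cap_centre 0.61 [252.6, 230.2] 423
cap_centre 0.6 [166.7, 207.2] 444
vacuum_lifter 0.91 [320.0, 211.3] 2558
jar_yellow_1 0.74 [157.6, 257.3] 376
jar_yellow_1 0.48 [296.2, 213.4] 470
jar_yellow_1 0.39 [321.4, 214.4] 2589
rubbing_stone 0.57 [415.8, 235.9] 187
rubbing_stone 0.2 [336.4, 208.3] 84
chisel_flat 0.52 [272.1, 162.4] 318
side 47.28594915205214 294.385991892468 211.84036295950082 [[0.976, -0.098, 0.194, 0.293], [-0.218, -0.432, 0.875, -1.203], [-0.002, -0.896, -0.443, 0.667], [0.0, 0.0, 0.0, 1.0]]
cap_centre 0.87 [308.4, 187.9] 312
cap_centre 0.8 [279.6, 171.9] 237
cap_centre 0.79 [277.8, 206.0] 294
cap_centre 0.76 [268.2, 187.7] 222
cap_centre 0.7 [228.7, 202.7] 328
vacuum_lifter 0.68 [310.5, 240.5] 2138
jar_yellow_1 0.54 [238.2, 172.4] 291
jar_yellow_1 0.25 [266.4, 188.9] 269
chisel_flat 0.62 [346.8, 215.0] 193
{'clock': 0.6, 'joint_pos': array([-1.28203470e+00,  2.40567638e-01,  4.99178141e-03,  1.33522015e+00,
       -1.24370899e-05,  1.57080630e+00]), 'joint_vel': array([ 0.0015215 ,  0.00066331,  0.00110426, -0.00107761, -0.00156246,
        0.00022018]), 'tau': array([-7.05717066e-04, -3.71974432e+01,  2.52571285e+01,  1.37969553e-03,
       -4.20394531e-05,  2.12590756e-06]), 'eef_pos': array([ 0.14237506, -0.47928797,  0.1917195 ]), 'tool_rot': array([ 9.89595901e-01,  1.43874781e-01, -6.13094608e-06,  1.05219454e-06]), 'ft_force': array([-0.50927464, -0.37174544, -0.05219516]), 'ft_torque': array([ 0.04685621, -0.01443901, -0.02273106]), 'grip_width': 0.08530108150411413}
```

View pics/t0.png

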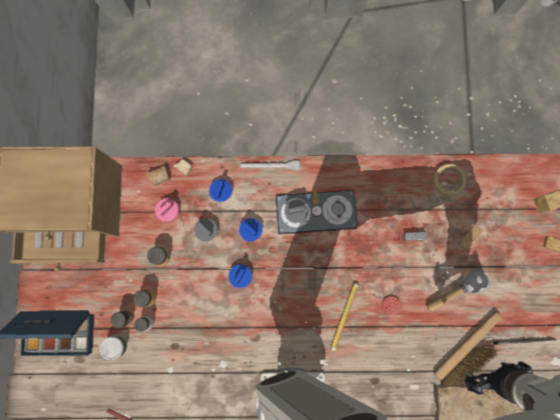

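View pics/s0.png

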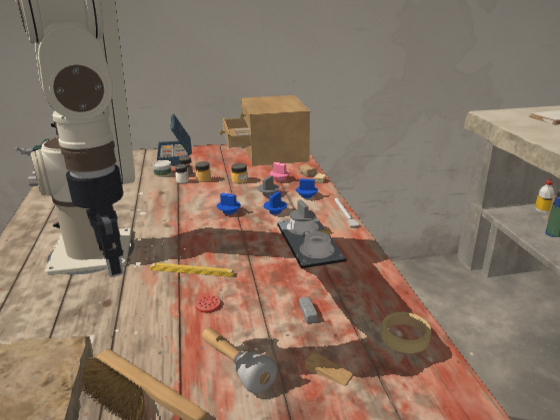

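Candidates for the loose cap, in top pixels: blue (221,190), (252,230) and (240,276), pink (167,207), and grey (205,229). The fitted grey cap is on the lifter. I choose the grey one at (205,229) and check it in a close crop.

```bash
python3 - <<'E'
from h import *
a=cv2.imread('pics/t0.png');b=cv2.imread('pics/s0.png')
A=cv2.resize(a[180:255,180:370],(780,308),interpolation=cv2.INTER_CUBIC)
B=cv2.resize(b[165:270,215:400],(500,284),interpolation=cv2.INTER_CUBIC)
C=np.zeros((592,780,3),np.uint8);C[:308]=A;C[308:,:500]=B
cv2.imwrite('pics/c0.png',C)
for r in masks_of('cap_centre','top'): print(r['at'],ray('top',r['at'],.03).round(3))
for r in masks_of('cap_centre','side'): print(r['at'],ray('side',r['at'],.03).round(3))
for r in masks_of('vacuum_lifter','top'):
    m=r['pixels'].astype(np.uint8);print(cv2.minAreaRect(cv2.findNonZero(m)),[ray('top',p,.014).round(4) for p in cv2.boxPoints(cv2.minAreaRect(cv2.findNonZero(m)))])
E
```

```text
[221.2, 190.6] [0.649 0.217 0.03 ]
[205.2, 228.9] [0.53  0.265 0.03 ]
[238.5, 278.0] [0.379 0.161 0.03 ]
[252.6, 230.2] [0.525 0.119 0.03 ]
[166.7, 207.2] [0.598 0.385 0.03 ]
[308.4, 187.9] [0.657 0.221 0.03 ]
[279.6, 171.9] [0.591 0.384 0.03 ]
[277.8, 206.0] [0.531 0.106 0.03 ]
[268.2, 187.7] [0.527 0.252 0.03 ]
[228.7, 202.7] [0.386 0.163 0.03 ]
((316.2337341308594, 211.45394897460938), (40.95752716064453, 79.6396484375), 84.5596694946289) [array([0.6377, 0.0512, 0.014 ]), array([ 0.6603, -0.1987,  0.014 ]), array([ 0.5309, -0.2074,  0.014 ]), array([0.5089, 0.0395, 0.014 ])]
```

View pics/c0.png

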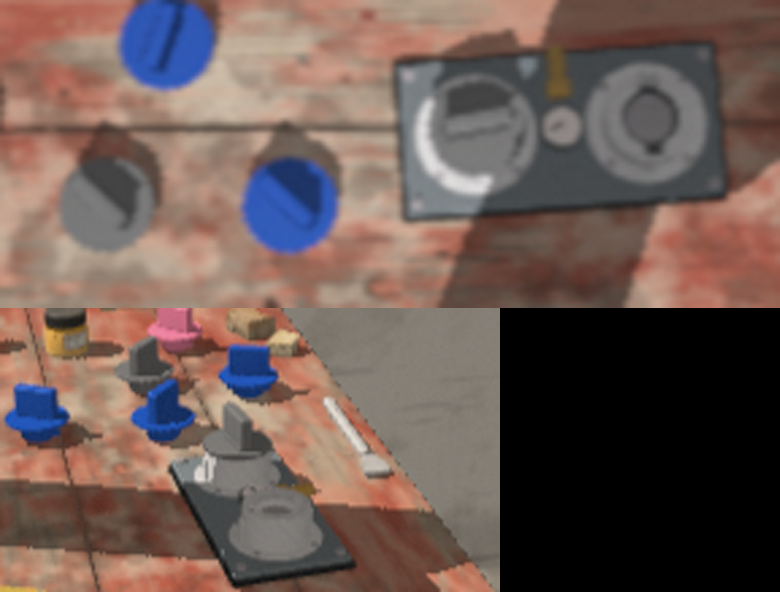

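The crop shows the grey loose cap at crop (108,203), with its bar running from upper left to lower right, about 40° from world x. The fitted cap is in the left port (+y, port_1). The open port with slots is on the right at crop (650,118), so it is port_2 on the -y side. Next I fit the cap pose and plan the approach.

```bash
cat >> h.py <<'E'
from scipy.spatial.transform import Rotation as Ro
from scipy.optimize import minimize
def capparts(x,y,z0,yaw):
    t=np.linspace(0,2*np.pi,40);c,s=np.cos(yaw),np.sin(yaw)
    def cyl(r,a,b): return [(r*np.cos(u),r*np.sin(u),h) for u in t for h in(a,b)]
    box=[(sx*.025,sy*.007,h) for sx in(1,-1) for sy in(1,-1) for h in(.026,.062)]
    return [[(x+c*p-s*q,y+s*p+c*q,z0+h) for p,q,h in P] for P in (cyl(.02,.004,.021),cyl(.036,.021,.026),box)]
def sil(n,x,y,z0,yaw,parts=(0,1,2),k=8,roi=None):
    im=np.zeros((420,560),np.uint8);S=4
    im=np.zeros((420*S,560*S),np.uint8)
    for i,P in enumerate(capparts(x,y,z0,yaw)):
        if i in parts:
            q=np.array([(proj(n,p)+.5)*S for p in P],np.float32)
            cv2.fillConvexPoly(im,cv2.convexHull(np.round(q).astype(np.int32)),255)
    return cv2.resize(im,(560,420),interpolation=cv2.INTER_AREA)/255.
def plan(p,yaw,g,v=40.,w=8.):
    """rows from present pose to tcp p (m), tool x yaw (rad), pointing down"""
    o=get_obs();R0=Ro.from_quat(o['tool_rot']);R1=Ro.from_euler('z',yaw)*Ro.from_euler('x',np.pi)
    d=np.array(p)-o['eef_pos'];rv=(R1*R0.inv()).as_rotvec()
    n=max(1,int(np.ceil(max(np.linalg.norm(d)*1000/v,np.degrees(np.linalg.norm(rv))/w))))
    R=R0;rows=[]
    for i in range(n):
        sh=R.inv().apply(d/n*1000);dR=Ro.from_rotvec(rv/n);Rn=dR*R
        rows.append([round(float(u),1) for u in (*sh,*np.degrees((R.inv()*Rn).as_rotvec()))]+[g]);R=Rn
    for i in range(0,n,5): print(rows[i:i+5])
E
python3 - <<'E'
from h import *
M={}
for n,pt in(('top',(205,229)),('side',(268,188))):
    camera(n)
    r=min(masks_of('cap_centre',n),key=lambda r:np.hypot(*(np.array(r['at'])-pt)));M[n]=r['pixels'].astype(float)
def cost(v,ns=('top','side')): return sum(np.abs(sil(n,v[0],v[1],0,v[2])-M[n]).sum() for n in ns)
for ns in (('top',),('top','side')):
    b=min((minimize(cost,[.528,.258,a],args=(ns,),method='Nelder-Mead',options=dict(initial_simplex=[[.528,.258,a],[.538,.258,a],[.528,.268,a],[.528,.258,a+.2]],maxiter=70)) for a in(.4,.9)),key=lambda r:r.fun)
    print(ns,b.x.round(4),np.degrees(b.x[2]),b.fun,[M[n].sum() for n in ns])
plan((.53,.26,.16),np.radians(220)-0,50)
E
```

```text
Traceback (most recent call last):
  File "h.py", line 23, in sil
    q=np.array([(proj(n,p)+.5)*S for p in P],np.float32)
                 ~~~~^^^^^
  File "h.py", line 9, in proj
    m=camera_model(n);P=np.array(m['pose']);f=210/np.tan(np.radians(m['fovy'])/2)
ValueError: time passes only in moves, steps and waits
```

```bash
sed -i "s/^def snap/import functools\ncamera_model=functools.lru_cache(None)(camera_model)\ndef snap/" h.py
python3 - <<'E'
from h import *
print(get_obs()['clock'])
M={}
for n,pt in(('top',(205,229)),('side',(268,188))):
    camera(n)
    r=min(masks_of('cap_centre',n),key=lambda r:np.hypot(*(np.array(r['at'])-pt)));M[n]=r['pixels'].astype(float)
def cost(v,ns=('top','side')): return sum(np.abs(sil(n,v[0],v[1],0,v[2])-M[n]).sum() for n in ns)
for ns in (('top',),('top','side')):
    b=min((minimize(cost,[.528,.258,a],args=(ns,),method='Nelder-Mead',options=dict(initial_simplex=[[.528,.258,a],[.538,.258,a],[.528,.268,a],[.528,.258,a+.2]],maxiter=70)) for a in(.4,.9)),key=lambda r:r.fun)
    print(ns,b.x.round(4),np.degrees(b.x[2]),b.fun,[M[n].sum() for n in ns])
plan((.34,-.1,.19),np.radians(116.5),50,45,8.5)
E
```

```text
0.95
('top',) [0.5295 0.2636 0.5496] 31.487343857604436 21.541176470588233 [np.float64(422.0)]
('top', 'side') [0.528  0.2641 0.9761] 55.9289124955514 75.98039215686275 [np.float64(422.0), np.float64(260.0)]
[[24.8, -25.6, 0.1, 0.0, 0.0, -8.3, 50], [28.2, -21.8, 0.1, 0.0, 0.0, -8.3, 50], [31.1, -17.4, 0.1, 0.0, 0.0, -8.3, 50], [33.3, -12.7, 0.1, 0.0, 0.0, -8.3, 50], [34.8, -7.8, 0.1, 0.0, 0.0, -8.3, 50]]
[[35.5, -2.7, 0.1, 0.0, 0.0, -8.3, 50], [35.6, 2.5, 0.1, 0.0, 0.0, -8.3, 50], [34.8, 7.6, 0.1, 0.0, 0.0, -8.3, 50], [33.3, 12.6, 0.1, 0.0, 0.0, -8.3, 50], [31.2, 17.3, 0.1, 0.0, 0.0, -8.3, 50]]
[[28.3, 21.6, 0.1, 0.0, 0.0, -8.3, 50], [24.9, 25.5, 0.1, 0.0, 0.0, -8.3, 50]]
```

Emit:
{"fn": "jog_arm", "kwargs": {"deltas": [[[25,-26,0,0,0,-8.3,50],[28,-22,0,0,0,-8.3,50],[31,-17,0,0,0,-8.3,50],[33,-13,0,0,0,-8.3,50],[35,-8,0,0,0,-8.3,50]]]}}

```text
clock: 1.65
eef_pos: [0.2241, -0.3194, 0.1907]
tool_rot: [0.87, 0.494, -0.0, 0.001]
ft_force: [1.8, -0.1, -1.0]
grip_width: 0.0496
```

Emit:
{"fn": "jog_arm", "kwargs": {"deltas": [[[35,-3,0,0,0,-8.3,50],[35,2,0,0,0,-8.3,50],[35,8,0,0,0,-8.3,50],[33,12,0,0,0,-8.3,50],[31,17,0,0,0,-8.3,50]]]}}

```text
clock: 2.15
eef_pos: [0.3027, -0.1539, 0.1915]
tool_rot: [0.628, 0.778, -0.0, 0.003]
ft_force: [0.9, 0.6, -0.2]
grip_width: 0.0501
```

```bash
python3 - <<'E'
from h import *
print(get_obs()['joint_pos'].round(2),get_obs()['eef_pos'],get_obs()['clock'])
b=cv2.imread('pics/s0.png');a=cv2.imread('pics/t0.png')
C=np.hstack([cv2.resize(a[208:250,184:226],(400,400),interpolation=cv2.INTER_CUBIC),cv2.resize(b[167:209,247:289],(400,400),interpolation=cv2.INTER_CUBIC)])
cv2.imwrite('pics/c1.png',C)
plan((.529,.263,.17),np.radians(220),50,45,8.5)
E
```

```text
[-0.47 -0.09 -0.36  1.3  -0.    0.89] [ 0.30273456 -0.153938    0.19145322] 2.15
[[25.7, 22.1, 1.5, -0.0, 0.0, -8.4, 50], [22.2, 25.6, 1.5, -0.0, 0.0, -8.4, 50], [18.2, 28.6, 1.5, -0.0, 0.0, -8.4, 50], [13.8, 30.9, 1.5, -0.0, 0.0, -8.4, 50], [9.2, 32.6, 1.5, -0.0, 0.0, -8.4, 50]]
[[4.3, 33.6, 1.6, -0.0, 0.0, -8.4, 50], [-0.7, 33.9, 1.6, -0.0, 0.0, -8.4, 50], [-5.6, 33.4, 1.6, -0.0, 0.0, -8.4, 50], [-10.5, 32.2, 1.6, -0.0, 0.0, -8.4, 50], [-15.1, 30.4, 1.6, -0.0, 0.0, -8.4, 50]]
[[-19.3, 27.8, 1.6, -0.0, 0.0, -8.4, 50], [-23.2, 24.7, 1.6, -0.0, 0.0, -8.4, 50], [-26.6, 21.0, 1.6, -0.0, 0.0, -8.4, 50], [-29.4, 16.9, 1.5, -0.0, 0.0, -8.4, 50]]
```

View pics/c1.png

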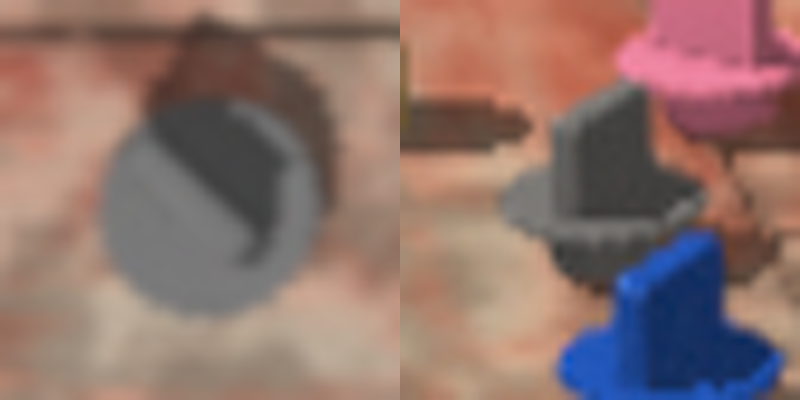

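The crops confirm the choice: it is grey, and the bar edge runs from (150,135) to (255,235), so its yaw is about 46°. The wrist sign is confirmed too. I go to yaw 226° above the cap.

Emit:
{"fn": "jog_arm", "kwargs": {"deltas": [[[26,22,1.5,0,0,-8.5,50],[22,26,1.5,0,0,-8.5,50],[18,29,1.5,0,0,-8.5,50],[14,31,1.5,0,0,-8.5,50],[9,33,1.5,0,0,-8.5,50]]]}}

```text
clock: 2.65
eef_pos: [0.3866, 0.003, 0.1853]
tool_rot: [0.299, 0.954, -0.001, 0.006]
ft_force: [0.5, -0.3, 0.4]
grip_width: 0.0502
```

Emit:
{"fn": "jog_arm", "kwargs": {"deltas": [[[4,34,1.5,0,0,-8.5,50],[-1,34,1.5,0,0,-8.5,50],[-6,33,1.5,0,0,-8.5,50],[-10,32,1.5,0,0,-8.5,50],[-15,30,1.5,0,0,-8.5,50]]]}}

```text
clock: 3.15
eef_pos: [0.4675, 0.1604, 0.1782]
tool_rot: [-0.071, 0.997, -0.003, 0.006]
ft_force: [0.9, -1.0, 0.2]
grip_width: 0.0499
```

```bash
python3 - <<'E'
from h import *
plan((.529,.263,.14),np.radians(226),50,45,8.5)
E
```

```text
[[-15.0, 18.6, 7.7, -0.1, 0.1, -7.6, 50], [-17.3, 16.5, 7.7, -0.1, 0.1, -7.6, 50], [-19.4, 14.0, 7.7, -0.1, 0.1, -7.6, 50], [-21.1, 11.3, 7.7, -0.1, 0.1, -7.6, 50], [-22.4, 8.5, 7.7, -0.1, 0.1, -7.6, 50]]
```

Emit:
{"fn": "jog_arm", "kwargs": {"deltas": [[[-15,18.5,7.5,0,0,-7.6,50],[-17,16.5,7.5,0,0,-7.6,50],[-19.5,14,7.5,0,0,-7.6,50],[-21,11.5,7.5,0,0,-7.6,50],[-22.5,8.5,7.5,0,0,-7.6,50]]]}}

```text
clock: 3.65
eef_pos: [0.5309, 0.271, 0.1404]
tool_rot: [-0.406, 0.914, -0.005, 0.006]
ft_force: [-0.4, -0.7, -0.0]
grip_width: 0.0499
```

```bash
python3 - <<'E'
from h import *
plan((.529,.263,.034),np.radians(226),50,25,8.5)
E
```

```text
[[1.6, -0.5, 21.3, -0.2, 0.1, 0.4, 50], [1.6, -0.5, 21.3, -0.2, 0.1, 0.4, 50], [1.5, -0.6, 21.3, -0.2, 0.1, 0.4, 50], [1.5, -0.7, 21.3, -0.2, 0.1, 0.4, 50], [1.4, -0.8, 21.3, -0.2, 0.1, 0.4, 50]]
```

Emit:
{"fn": "jog_arm", "kwargs": {"deltas": [[[2,-0.5,21,-0.2,0.1,0.4,50],[1.5,-0.5,21,-0.2,0.1,0.4,50],[1.5,-0.5,21,-0.2,0.1,0.4,50],[1.5,-0.5,21,-0.2,0.1,0.4,50],[1.5,-0.5,21,-0.2,0.1,0.4,50]]]}}

```text
clock: 4.15
eef_pos: [0.5323, 0.269, 0.033]
tool_rot: [-0.393, 0.919, 0.002, 0.002]
ft_force: [0.3, -0.6, -0.3]
grip_width: 0.0504
```

Emit:
{"fn": "jog_arm", "kwargs": {"deltas": [[[0,0,0,0,0,0,50]]]}}

```text
clock: 4.25
eef_pos: [0.5297, 0.2675, 0.0295]
tool_rot: [-0.393, 0.919, 0.002, -0.001]
ft_force: [-0.8, 0.5, -0.5]
grip_width: 0.0504
```

```bash
python3 - <<'E'
from h import *
plan((.529,.263,.034),np.radians(226),50,25,8.5)
a=snap('top','t1');b=snap('side','s1')
C=np.hstack([cv2.resize(a[200:260,175:235],(400,400)),cv2.resize(b[140:215,230:305],(400,400))])[:,:,::-1]
cv2.imwrite('pics/c2.png',C)
E
```

```text
[[3.7, -2.6, -4.5, 0.2, -0.1, 0.3, 50]]
```

View pics/c2.png

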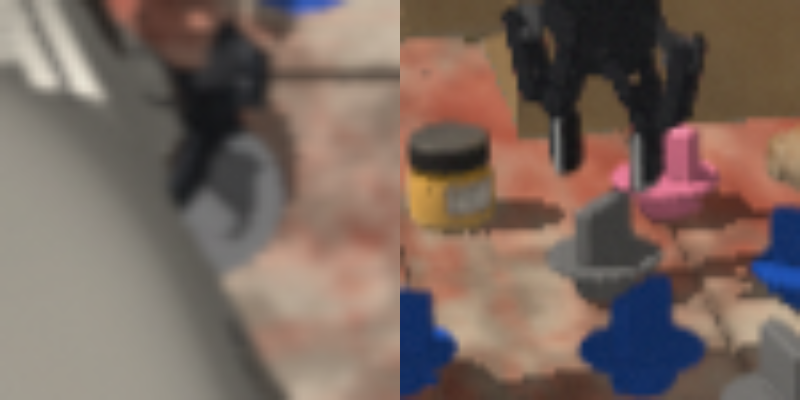

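The side crop shows the fingertips at about (565,170) and (640,185), above the bar top at (610,200). That disagrees with the measured TCP z of 0.03. I check by projecting the TCP and taking a fresh picture.

```bash
python3 - <<'E'
from h import *
o=get_obs();print(o['clock'],o['eef_pos'],o['joint_pos'].round(3),o['ft_force'].round(2))
R=Ro.from_quat(o['tool_rot'])
b=snap('side','s2');a=snap('top','t2')
S=6;A=cv2.resize(a[190:270,170:236],None,fx=S,fy=S);B=cv2.resize(b[135:215,235:301],None,fx=S,fy=S)
for n,I,o0 in(('top',A,(170,190)),('side',B,(235,135))):
    for p,c in ((o['eef_pos'],(255,0,0)),(o['eef_pos']+R.apply([0,.025,-.004]),(0,255,0)),(o['eef_pos']+R.apply([0,-.025,-.004]),(0,255,0)),((.529,.264,.062),(255,255,0))):
        q=(proj(n,p)-o0+.5)*S;cv2.circle(I,tuple(int(u) for u in q),5,c,-1);print(n,proj(n,p).round(1))
cv2.imwrite('pics/c3.png',np.hstack([A,B])[:,:,::-1])
E
```

```text
4.35 [0.53202824 0.26881279 0.03275363] [ 0.466  0.534  0.012  1.045  0.003 -0.343] [0.45 0.04 0.1 ]
top [203.8 228. ]
top [197.8 233.8]
top [209.3 222. ]
top [203.6 227.9]
side [268.9 184.9]
side [262.8 182.3]
side [275.1 185.3]
side [268.1 177.4]
```

View pics/c3.png

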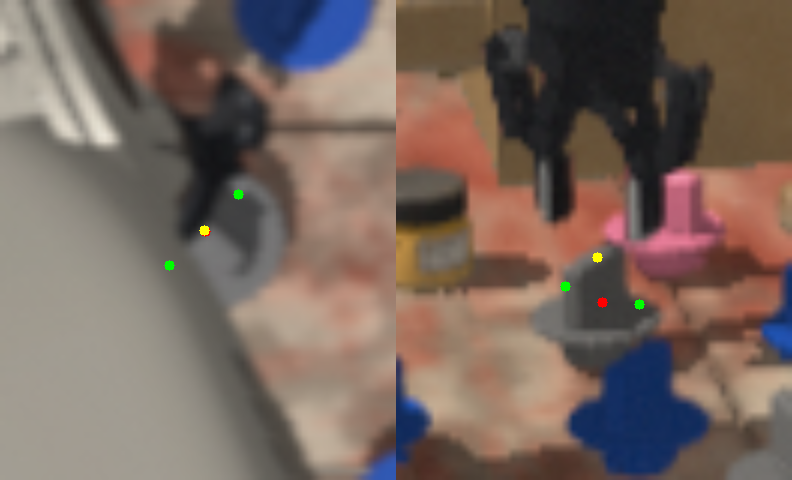

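```bash
python3 - <<'E'
from h import *
print(proj('side',(.1424,-.4793,.1917)),proj('top',(.1424,-.4793,.1917)))
R=Ro.from_quat([.9896,.1439,0,0])
for s in(1,-1): print(proj('side',np.array((.1424,-.4793,.1917))+R.apply([0,s*.0425,-.013])))
print(np.array(get_obs()['joint_pos']))
for z in(.03,.06,.1,.15): print(z,proj('side',(.532,.2688,z)),proj('top',(.532,.2688,z)))
for y in(.27,.30,.33): print(y,proj('side',(.532,y,.033)),proj('top',(.532,y,.033)))
E
```

```text
[115.80581151 287.36980606] [476.8338711 367.7517932]
[119.59049139 294.1154824 ]
[109.84591323 268.91813612]
[ 0.46616189  0.53223647  0.01409708  1.04534487  0.00317697 -0.3427566 ]
0.03 [268.94321165 185.62619372] [203.92272823 228.11973899]
0.06 [268.71307308 177.36424524] [202.11191071 226.99730583]
0.1 [268.40021911 166.13282354] [199.57017938 225.42181658]
0.15 [267.99917663 151.73544426] [196.16919515 223.3137204 ]
0.27 [268.85932829 184.66981696] [203.35452585 228.01216777]
0.3 [267.35869028 181.31891845] [193.58889724 228.07464171]
0.33 [265.9052586  178.07343083] [183.82333527 228.13711522]
```

The images at the start pose and here both put the fingertips about 43 mm higher than the reported TCP. A harmless test settles it: close the fingers here. They will stop at 14 mm if they straddle the bar, and shut fully if they are above it.

Emit:
{"fn": "jog_arm", "kwargs": {"deltas": [[[0,0,0,0,0,0,10],[0,0,0,0,0,0,10],[0,0,0,0,0,0,10],[0,0,0,0,0,0,10]]]}}

```text
clock: 4.85
eef_pos: [0.5362, 0.2712, 0.0389]
tool_rot: [-0.394, 0.919, 0.002, 0.008]
ft_force: [-0.5, -0.7, 0.3]
grip_width: 0.01
```

```bash
python3 - <<'E'
from h import *
o=get_obs();print(o)
a=snap('side','s3');t=snap('top','t3')
cv2.imwrite('pics/c4.png',np.hstack([cv2.resize(t[185:255,170:240],(400,400)),cv2.resize(a[135:205,235:305],(400,400))])[:,:,::-1])
E
```

```text
{'clock': 4.85, 'joint_pos': array([ 0.46646624,  0.52735564,  0.01876573,  1.04675038,  0.00314105,
       -0.34282211]), 'joint_vel': array([ 0.00172992, -0.00884174,  0.0041805 ,  0.00143364,  0.00067245,
       -0.0001925 ]), 'tau': array([ 1.94409226e-04, -4.81973183e+01,  2.29791391e+01, -1.16177369e-01,
        1.02590723e-02, -2.69849764e-06]), 'eef_pos': array([0.53620055, 0.27119874, 0.03893224]), 'tool_rot': array([-0.39369061,  0.91920918,  0.00204493,  0.00761614]), 'ft_force': array([-0.45910675, -0.72735424,  0.27232158]), 'ft_torque': array([ 0.03051585,  0.0169081 , -0.01043479]), 'grip_width': 0.009951893305413836}
```

View pics/c4.png

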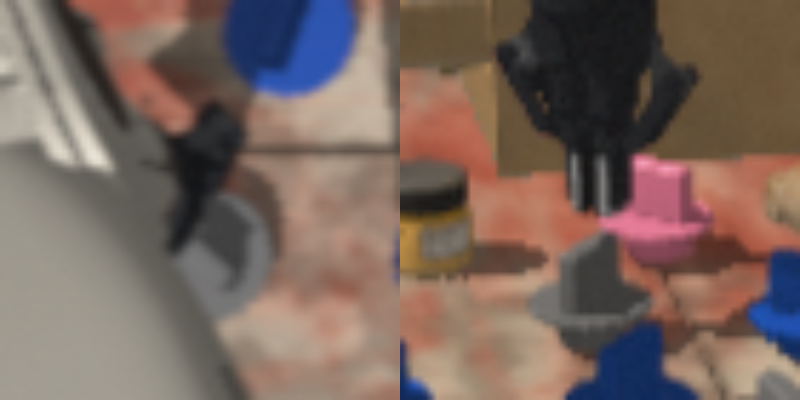

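The fingers shut to 10 mm, less than the bar's 14 mm, and the crop shows the tips at (602,212) above the bar. So the reported TCP z reads about 38 mm too low, and x and y agree. I also see an upward drift of about 1.3 mm per held row. From here I trust images and contact for z. I open again and descend.

Emit:
{"fn": "jog_arm", "kwargs": {"deltas": [[[4,-2,1,0,0,0,50],[3,-2,1,0,0,0,50],[2,0,1,0,0,0,50]]]}}

```text
clock: 5.25
eef_pos: [0.5326, 0.2612, 0.0353]
tool_rot: [-0.394, 0.919, 0.002, 0.007]
ft_force: [0.0, 0.2, -0.1]
grip_width: 0.0498
```

```bash
python3 - <<'E'
from h import *
print(get_obs()['eef_pos'],get_obs()['grip_width'])
plan((.529,.264,.002),np.radians(226),50,8,8.5)
E
```

```text
[0.53255742 0.26122304 0.03529441] 0.0497529532919857
[[0.2, 0.9, 6.7, -0.0, 0.2, 0.1, 50], [0.2, 0.9, 6.7, -0.0, 0.2, 0.1, 50], [0.2, 0.9, 6.7, -0.0, 0.2, 0.1, 50], [0.1, 0.9, 6.7, -0.0, 0.2, 0.1, 50], [0.1, 0.9, 6.7, -0.0, 0.2, 0.1, 50]]
```

Emit:
{"fn": "jog_arm", "kwargs": {"deltas": [[[0,1,6.5,0,0.2,0.1,50],[0,1,6.5,0,0.2,0.1,50],[0,1,6.5,0,0.2,0.1,50]]]}}

```text
clock: 5.55
eef_pos: [0.5305, 0.263, 0.0149]
tool_rot: [-0.391, 0.921, -0.0, 0.003]
ft_force: [-0.1, -0.1, 0.4]
grip_width: 0.0502
```

Emit:
{"fn": "jog_arm", "kwargs": {"deltas": [[[0,1,6.5,0,0.2,0.1,50],[0,1,6.5,0,0.2,0.1,50]]]}}

```text
clock: 5.75
eef_pos: [0.5287, 0.2646, 0.0001]
tool_rot: [-0.389, 0.921, -0.002, -0.001]
ft_force: [-0.5, 0.4, -0.1]
grip_width: 0.0498
```

```bash
python3 - <<'E'
from h import *
o=get_obs();print(o['eef_pos'],o['tool_rot'].round(3),o['ft_force'])
a=snap('side','s4');t=snap('top','t4')
cv2.imwrite('pics/c5.png',np.hstack([cv2.resize(t[185:255,170:240],(400,400)),cv2.resize(a[135:205,235:305],(400,400))])[:,:,::-1])
print(get_obs()['eef_pos'])
E
```

```text
[5.28660156e-01 2.64559943e-01 6.51235052e-05] [-0.389  0.921 -0.002 -0.001] [-0.53322598  0.42672388 -0.05234599]
[ 0.52772871  0.26425962 -0.00072576]
```

View pics/c5.png

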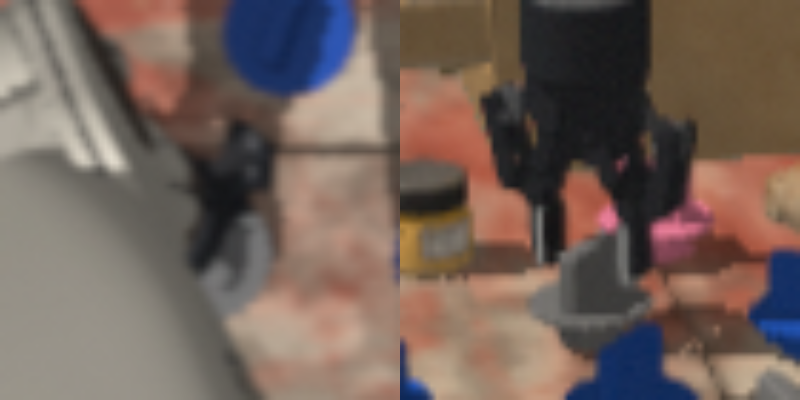

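The crop shows the fingers straddling the bar: left tip (548,262), right tip (630,275), bar centred near 590. They are still about 8 mm too high, so I go lower and close.

Emit:
{"fn": "jog_arm", "kwargs": {"deltas": [[[0,0,5,0,0,0,50],[0,0,5,0,0,0,50]]]}}

```text
clock: 6.05
eef_pos: [0.5283, 0.2647, -0.0108]
tool_rot: [-0.389, 0.921, -0.002, -0.002]
ft_force: [0.3, -0.5, 0.7]
grip_width: 0.0498
```

Emit:
{"fn": "jog_arm", "kwargs": {"deltas": [[[0,0,1,0,0,0,0],[0,0,1,0,0,0,0],[0,0,1,0,0,0,0],[0,0,1,0,0,0,0]]]}}

```text
clock: 6.45
eef_pos: [0.5285, 0.2654, -0.0131]
tool_rot: [-0.39, 0.921, -0.001, -0.001]
ft_force: [-2.2, -2.8, 3.3]
grip_width: 0.0133
```

Gripped at 13.3 mm. The cap is still on the bench, so cap underside = reported z + 13 mm. I lift, and refine the port position from the unobstructed first pictures.

Emit:
{"fn": "jog_arm", "kwargs": {"deltas": [[[0,0,-10,0,0,0,0],[0,0,-20,0,0,0,0],[0,0,-35,0,0,0,0],[0,0,-40,0,0,0,0],[0,0,-35,0,0,0,0]]]}}

```text
clock: 6.95
eef_pos: [0.5235, 0.2629, 0.1256]
tool_rot: [-0.389, 0.921, -0.001, -0.009]
ft_force: [0.6, -0.4, -1.5]
grip_width: 0.013
```

```bash
python3 - <<'E'
from h import *
from scipy.ndimage import map_coordinates
t=np.linspace(0,2*np.pi,180,endpoint=False)
def prof(n,im,x,y,r,z):
    P=np.array([proj(n,(x+r*np.cos(u),y+r*np.sin(u),z)) for u in t]);return map_coordinates(im,[P[:,1],P[:,0]],order=1)
for n in('top','side'):
    im=cv2.imread(f'pics/{n[0]}0.png',0).astype(float);im=cv2.GaussianBlur(im,(0,0),.7)
    for r in(.034,.0215):
        best=[]
        def sc(v): return -(np.median(prof(n,im,v[0],v[1],v[2]-.003,.05))*0+np.mean(np.clip(np.abs(prof(n,im,v[0],v[1],v[2]-.002,.05)-prof(n,im,v[0],v[1],v[2]+.002,.05)),0,25)))
        g=min(((.591+dx,-.144+dy,r) for dx in np.arange(-.012,.013,.004) for dy in np.arange(-.012,.013,.004)),key=sc)
        b=minimize(sc,g,method='Nelder-Mead',options=dict(initial_simplex=[g,(g[0]+.003,g[1],r),(g[0],g[1]+.003,r),(g[0],g[1],r+.002)],maxiter=80))
        print(n,r,b.x.round(4),b.fun)
camera('side')
for r in masks_of('vacuum_lifter','side')[:1]:
    print(r['conf'])
plan((.589,-.144,.112),np.radians(185),0,42,8)
E
```

```text
top 0.034 [ 0.5911 -0.1295  0.034 ] -14.467369437590097
top 0.0215 [ 0.5896 -0.1429  0.022 ] -18.196771429021787
side 0.034 [ 0.5896 -0.1443  0.036 ] -9.5459610142125
side 0.0215 [ 0.5961 -0.1613  0.0242] -7.678534303561444
0.9
[[25.0, -32.9, 2.0, -0.0, -0.0, 4.1, 0], [22.6, -34.6, 2.0, -0.0, -0.0, 4.1, 0], [20.1, -36.1, 1.9, -0.0, -0.0, 4.1, 0], [17.5, -37.5, 1.9, -0.0, -0.0, 4.1, 0], [14.8, -38.6, 1.9, -0.0, -0.0, 4.1, 0]]
[[12.0, -39.6, 1.9, -0.0, -0.0, 4.1, 0], [9.1, -40.3, 1.9, -0.0, -0.0, 4.1, 0], [6.2, -40.9, 1.9, -0.0, -0.0, 4.1, 0], [3.3, -41.2, 1.9, -0.0, -0.0, 4.1, 0], [0.4, -41.3, 1.8, -0.0, -0.0, 4.1, 0]]
```

Port_2 comes out at about (0.590, -0.1435). The top hole, the side rim and the plate outline agree within 1.5 mm, while the top-rim and side-hole fits are outliers.

Emit:
{"fn": "jog_arm", "kwargs": {"deltas": [[[25,-33,1,0,0,4.1,0],[22.5,-34.5,1,0,0,4.1,0],[20,-36,1,0,0,4.1,0],[17.5,-37.5,1,0,0,4.1,0],[15,-38.5,1,0,0,4.1,0]]]}}

```text
clock: 7.55
eef_pos: [0.558, 0.0609, 0.1252]
tool_rot: [-0.219, 0.976, -0.0, -0.001]
ft_force: [0.5, 0.4, -2.1]
grip_width: 0.0132
```

Emit:
{"fn": "jog_arm", "kwargs": {"deltas": [[[12,-39.5,1,0,0,4.1,0],[9,-40,1,0,0,4.1,0],[6,-40,1,0,0,4.1,0],[3,-40,1,0,0,4.1,0],[0,-25,1,0,0,2,0]]]}}

```text
clock: 8.05
eef_pos: [0.5821, -0.1349, 0.1163]
tool_rot: [-0.051, 0.999, -0.0, -0.004]
ft_force: [0.3, -0.4, -1.7]
grip_width: 0.0132
```

```bash
python3 - <<'E'
from h import *
plan((.590,-.1435,.075),np.radians(185.1),0,20,8)
E
```

```text
[[-2.4, -3.1, 13.7, -0.0, -0.2, 0.3, 0], [-2.4, -3.1, 13.8, -0.0, -0.2, 0.3, 0], [-2.4, -3.1, 13.8, -0.0, -0.2, 0.3, 0]]
```

Emit:
{"fn": "jog_arm", "kwargs": {"deltas": [[[-2.5,-3,14,0,-0.2,0.3,0],[-2.5,-3,14,0,-0.2,0.3,0],[-2.5,-3,14,0,-0.2,0.3,0],[0,0,10,0,0,0,0],[0,0,7,0,0,0,0]]]}}

```text
clock: 8.55
eef_pos: [0.5886, -0.15, 0.0523]
tool_rot: [-0.038, 0.999, -0.0, -0.0]
ft_force: [1.3, 0.1, -1.4]
grip_width: 0.0136
```

```bash
python3 - <<'E'
from h import *
o=get_obs();print(o['eef_pos'],o['tool_rot'],o['ft_force'].round(1),o['joint_pos'].round(2))
a=snap('side','s5');t=snap('top','t5')
def draw(im,n,x,y,z0):
    S=4;o0=proj(n,(x,y,.06))-[40,50];o0=o0.astype(int)
    C=cv2.resize(im[o0[1]:o0[1]+100,o0[0]:o0[0]+98],None,fx=S,fy=S,interpolation=cv2.INTER_CUBIC)
    for P,c in zip(capparts(x,y,z0,np.radians(5)),((0,255,0),(255,255,0),(255,0,0))):
        q=np.array([(proj(n,p)-o0+.5)*S for p in P],np.float32);cv2.polylines(C,[cv2.convexHull(q).astype(int)],True,c,1)
    q=np.array([(proj(n,(.590+.034*np.cos(u),-.1435+.034*np.sin(u),.05))-o0+.5)*S for u in np.linspace(0,6.28,60)]).astype(int)
    cv2.polylines(C,[q],True,(255,0,255),1);return C
x,y,z=o['eef_pos'];C=np.hstack([draw(t,'top',x,y,z+.013),draw(a,'side',x,y,z+.013)])
cv2.imwrite('pics/c6.png',C[:,:,::-1]);print(C.shape)
E
```

```text
[ 0.58857257 -0.14998669  0.05225326] [-3.79042660e-02  9.99281311e-01 -3.20828769e-04 -1.55903195e-04] [ 1.3  0.1 -1.4] [-0.25  0.54  0.08  1.11 -0.   -0.32]
(400, 784, 3)
```

View pics/c6.png

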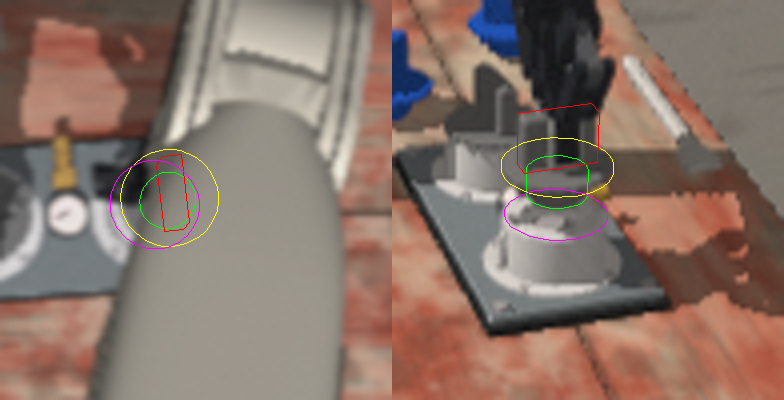

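The side view shows the cap hovering about 15 mm above the port, slightly toward -y. The magenta rim outline fits the port, and the top view is blocked by the arm. I centre, and check the cap with the side mask.

Emit:
{"fn": "jog_arm", "kwargs": {"deltas": [[[-1,3.5,0.5,0,0,-0.5,0],[-1,3,0.5,0,0,-0.3,0],[0,0,0.5,0,0,0,0]]]}}

```text
clock: 8.95
eef_pos: [0.5907, -0.1417, 0.052]
tool_rot: [-0.046, 0.999, -0.0, 0.0]
ft_force: [-0.4, -0.1, -2.2]
grip_width: 0.0134
```

```bash
cat > chk.py <<'E'
from h import *
o=get_obs();x,y,z=o['eef_pos'];yaw=2*np.arctan2(o['tool_rot'][1],o['tool_rot'][0])
print(o['eef_pos'].round(4),np.degrees(yaw)%360,o['tool_rot'].round(4),o['ft_force'].round(1))
camera('side')
L=masks_of('cap_centre','side');c=proj('side',(x,y,z+.04))
for r in sorted(L,key=lambda r:np.hypot(*(np.array(r['at'])-c)))[:2]:
    m=r['pixels'];ys,xs=np.where(m);print('mask',round(r['conf'],2),r['at'],xs.min(),xs.max(),ys.min(),ys.max(),m.sum())
s=sil('side',x,y,z+.013,yaw)>.5;ys,xs=np.where(s);print('model',xs.min(),xs.max(),ys.min(),ys.max(),s.sum())
r=min(L,key=lambda r:np.hypot(*(np.array(r['at'])-c)));m=r['pixels'].astype(float)
# mask-vs-model, only penalise mask outside the model and model's collar/barrel bottom
def cost(v):
    a=sil('side',x+v[0],y,z+.013+v[1],yaw,parts=(0,1));b=sil('side',x+v[0],y,z+.013+v[1],yaw)
    return (m*(1-b)).sum()+(a*(1-m)).sum()
b=minimize(cost,[0,0],method='Nelder-Mead',options=dict(initial_simplex=[[0,0],[.005,0],[0,.005]],maxiter=50));print('dx,dz',b.x.round(4),b.fun,cost([0,0]))
E
python3 chk.py; python3 -c "
from h import *
plan((.590,-.1435,.030),np.radians(185.1),0,6,8)"
```

```text
[ 0.5907 -0.1417  0.052 ] 185.31351715463313 [-4.640e-02  9.989e-01 -3.000e-04  3.000e-04] [-0.4 -0.1 -2.2]
mask 0.58 [316.9, 223.2] 305 331 211 234 344
mask 0.48 [302.3, 190.7] 296 308 178 197 162
model 304 332 208 234 545
dx,dz [-0.0009  0.0006] 88.56862745098039 92.4078431372549
[[0.2, -0.3, 5.5, -0.0, 0.0, 0.0, 0], [0.2, -0.3, 5.5, -0.0, 0.0, 0.0, 0], [0.2, -0.3, 5.5, -0.0, 0.0, 0.0, 0], [0.2, -0.3, 5.5, -0.0, 0.0, 0.0, 0]]
```

The mask agrees with the model within 1 mm. Descending.

Emit:
{"fn": "jog_arm", "kwargs": {"deltas": [[[0,-0.5,5,0,0,0,0],[0,-0.5,5,0,0,0,0],[0,-0.3,5,0,0,0,0]]]}}

```text
clock: 9.35
eef_pos: [0.592, -0.1436, 0.0375]
tool_rot: [-0.046, 0.999, -0.001, 0.002]
ft_force: [-0.6, -0.3, -1.2]
grip_width: 0.0135
```

Emit:
{"fn": "jog_arm", "kwargs": {"deltas": [[[0,0,3,0,0,0,0],[0,0,3,0,0,0,0]]]}}

```text
clock: 9.55
eef_pos: [0.5909, -0.1439, 0.0304]
tool_rot: [-0.046, 0.999, -0.001, 0.001]
ft_force: [-1.7, -0.2, -0.5]
grip_width: 0.0133
```

Emit:
{"fn": "jog_arm", "kwargs": {"deltas": [[[0,0,3,0,0,0,0],[0,0,3,0,0,0,0]]]}}

```text
clock: 9.75
eef_pos: [0.5907, -0.1439, 0.0237]
tool_rot: [-0.046, 0.999, -0.001, 0.001]
ft_force: [-1.2, 0.3, 3.4]
grip_width: 0.0129
```

Emit:
{"fn": "jog_arm", "kwargs": {"deltas": [[[0,0,3,0,0,0,0],[0,0,3,0,0,0,0]]]}}

```text
clock: 9.95
eef_pos: [0.5908, -0.1439, 0.0187]
tool_rot: [-0.046, 0.999, -0.001, 0.001]
ft_force: [-2.6, 0.4, 7.2]
grip_width: 0.0133
```

The spring force rises as expected, so the lugs are through. I press on to flush.

Emit:
{"fn": "jog_arm", "kwargs": {"deltas": [[[0,0,3,0,0,0,0],[0,0,3,0,0,0,0]]]}}

```text
clock: 10.15
eef_pos: [0.591, -0.144, 0.0158]
tool_rot: [-0.046, 0.999, -0.001, 0.002]
ft_force: [-7.2, 1.8, 24.0]
grip_width: 0.0137
```

Emit:
{"fn": "jog_arm", "kwargs": {"deltas": [[[0,0,3,0,0,0,0]]]}}

```text
clock: 10.25
eef_pos: [0.5911, -0.1439, 0.0159]
tool_rot: [-0.046, 0.999, -0.001, 0.002]
ft_force: [-8.5, 1.8, 21.7]
grip_width: 0.0129
```

Flush at 0.0158, exactly as predicted (0.016). Now I twist clockwise (positive about tool z) while pressing.

Emit:
{"fn": "jog_arm", "kwargs": {"deltas": [[[0.3,0,2.2,0,0,7,0],[0,0,2.2,0,0,7,0],[0,0,2.2,0,0,7,0]]]}}

```text
clock: 10.55
eef_pos: [0.5911, -0.1448, 0.0162]
tool_rot: [0.143, 0.99, -0.002, 0.005]
ft_force: [-4.6, 0.2, 13.2]
grip_width: 0.0133
```

```bash
cat > st.py <<'E'
from h import *
o=get_obs();q=o['tool_rot'];print(o['clock'],'yaw',round(np.degrees(2*np.arctan2(q[1],q[0]))%360,1),o['eef_pos'].round(4),'tilt z',Ro.from_quat(q).apply([0,0,1]).round(4),'f',o['ft_force'].round(1),'m',o['ft_torque'].round(3),o['grip_width'].round(4),o['joint_pos'].round(2))
E
python3 st.py
```

```text
Traceback (most recent call last):
  File "st.py", line 2, in <module>
    o=get_obs();q=o['tool_rot'];print(o['clock'],'yaw',round(np.degrees(2*np.arctan2(q[1],q[0]))%360,1),o['eef_pos'].round(4),'tilt z',Ro.from_quat(q).apply([0,0,1]).round(4),'f',o['ft_force'].round(1),'m',o['ft_torque'].round(3),o['grip_width'].round(4),o['joint_pos'].round(2))
                                                                                                                                                                                                                                      ^^^^^^^^^^^^^^^^^^^^^
AttributeError: 'float' object has no attribute 'round'
```

Emit:
{"fn": "jog_arm", "kwargs": {"deltas": [[[0,0,3,0,0,7,0],[0,0,3,0,0,7,0],[0,0,3,0,0,7,0]]]}}

```text
clock: 10.85
eef_pos: [0.5906, -0.1459, 0.0162]
tool_rot: [0.326, 0.945, -0.002, 0.007]
ft_force: [-7.2, 0.4, 17.0]
grip_width: 0.0132
```

```bash
sed -i "s/o\['grip_width'\].round(4)/o['grip_width']/" st.py; python3 st.py
```

```text
10.85 yaw 141.9 [ 0.5906 -0.1459  0.0162] tilt z [ 0.0116 -0.0085 -0.9999] f [-7.2  0.4 17. ] m [0.337 2.039 0.459] 0.013208576828072343 [-0.24  0.56  0.02  1.01 -0.01  0.43]
```

Emit:
{"fn": "jog_arm", "kwargs": {"deltas": [[[0,0,3,0,0.2,7,0],[0,0,3,0,0.2,7,0],[0,0,3,0,0.2,7,0]]]}}

```text
clock: 11.15
eef_pos: [0.5899, -0.1462, 0.016]
tool_rot: [0.499, 0.867, 0.001, 0.004]
ft_force: [-7.7, 1.6, 17.0]
grip_width: 0.0134
```

```bash
python3 st.py
```

```text
11.15 yaw 120.2 [ 0.5899 -0.1462  0.016 ] tilt z [ 0.0074 -0.0025 -1.    ] f [-7.7  1.6 17. ] m [0.45  1.907 0.482] 0.013373753402273493 [-0.24  0.57  0.02  1.02 -0.    0.8 ]
```

Emit:
{"fn": "jog_arm", "kwargs": {"deltas": [[[0,0,3,0,0.2,7,0],[0,0,3,0,0.1,6,0]]]}}

```text
clock: 11.35
eef_pos: [0.5897, -0.1462, 0.016]
tool_rot: [0.596, 0.803, 0.003, 0.003]
ft_force: [-7.4, 0.5, 16.1]
grip_width: 0.0135
```

Emit:
{"fn": "jog_arm", "kwargs": {"deltas": [[[0,0,3,0,0,4,0],[0,0,3,0,0,4,0]]]}}

```text
clock: 11.55
eef_pos: [0.5895, -0.1464, 0.016]
tool_rot: [0.652, 0.758, 0.003, 0.004]
ft_force: [-7.3, 1.9, 16.3]
grip_width: 0.0133
```

```bash
python3 st.py
```

```text
11.55 yaw 98.6 [ 0.5895 -0.1464  0.016 ] tilt z [ 9.4e-03 -3.0e-04 -1.0e+00] f [-7.3  1.9 16.3] m [0.325 2.06  0.438] 0.01327198660802815 [-0.24  0.57  0.02  1.02  0.    1.18]
```

Emit:
{"fn": "jog_arm", "kwargs": {"deltas": [[[0,0,3,0,0,4,0],[0,0,3,0,0,4,0]]]}}

```text
clock: 11.75
eef_pos: [0.5888, -0.1467, 0.0161]
tool_rot: [0.704, 0.71, 0.003, 0.005]
ft_force: [-7.3, 1.4, 15.7]
grip_width: 0.0131
```

```bash
python3 st.py; python3 - <<'E'
from h import *
a=snap('side','s6');o0=proj('side',(.59,-.1435,.08)).astype(int)-[35,35]
cv2.imwrite('pics/c7.png',cv2.resize(a[o0[1]:o0[1]+70,o0[0]-10:o0[0]+80],None,fx=8,fy=8,interpolation=cv2.INTER_CUBIC)[:,:,::-1])
print(o0)
E
```

```text
11.75 yaw 90.5 [ 0.5888 -0.1467  0.0161] tilt z [ 0.0106 -0.0025 -0.9999] f [-7.3  1.4 15.7] m [0.327 1.985 1.606] 0.013103510230834668 [-0.24  0.56  0.02  1.01  0.    1.32]
[282 191]
```

View pics/c7.png

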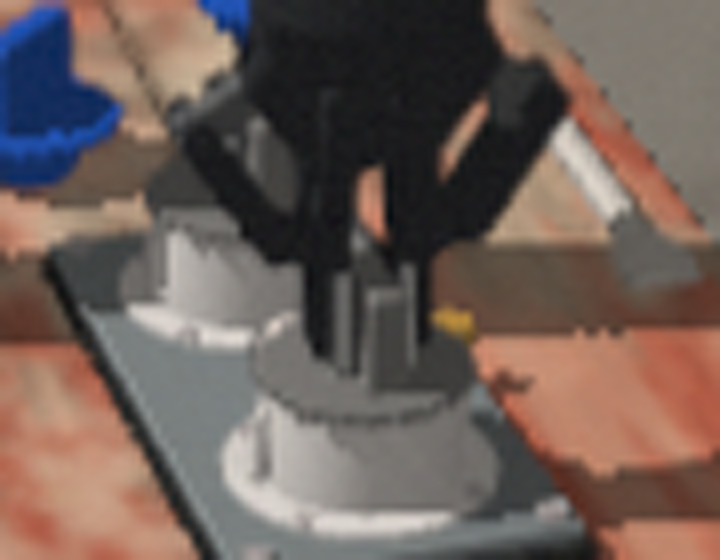

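The crop shows the collar seated on the rim at about (360,400), with the bar turned roughly toward the camera. The moment about z jumped from 0.44 to 1.6 N m, which indicates the stop. I do one holding row to see whether the torque stays.

Emit:
{"fn": "jog_arm", "kwargs": {"deltas": [[[0,0,3,0,0,1.5,0],[0,0,3,0,0,1.5,0]]]}}

```text
clock: 12.0
eef_pos: [0.5888, -0.1468, 0.0162]
tool_rot: [0.72, 0.694, 0.003, 0.006]
ft_force: [-7.1, -0.5, 16.7]
grip_width: 0.0132
```

```bash
python3 st.py
```

```text
12.0 yaw 87.9 [ 0.5888 -0.1468  0.0162] tilt z [ 0.0131 -0.005  -0.9999] f [-7.1 -0.5 16.7] m [0.244 1.991 2.035] 0.013169612834018185 [-0.24  0.56  0.01  1.01 -0.    1.36]
```

The torque keeps rising (2.0 N m) as I turn, so it is against the stop. The side force of -7 N and the tool tilt of about 0.8° should be relieved, so that the collar lies flat.

Emit:
{"fn": "jog_arm", "kwargs": {"deltas": [[[0,-1,3,0.4,0.1,0,0],[0,-1,3,0.4,0.1,0,0]]]}}

```text
clock: 12.2
eef_pos: [0.5884, -0.1467, 0.0161]
tool_rot: [0.716, 0.698, 0.001, 0.003]
ft_force: [-5.8, 0.5, 13.6]
grip_width: 0.0133
```

```bash
python3 st.py
```

```text
12.2 yaw 88.6 [ 0.5884 -0.1467  0.0161] tilt z [ 0.0046 -0.0031 -1.    ] f [-5.8  0.5 13.6] m [0.222 1.195 1.721] 0.013298740120210114 [-0.24  0.57  0.02  1.02 -0.    1.35]
```

Emit:
{"fn": "jog_arm", "kwargs": {"deltas": [[[0.3,-1.5,3.5,0.2,0.1,0.3,0],[0.3,-1.5,4,0.2,0.1,0.5,0]]]}}

```text
clock: 12.4
eef_pos: [0.5885, -0.1467, 0.016]
tool_rot: [0.717, 0.697, 0.001, 0.003]
ft_force: [-7.0, -0.0, 20.5]
grip_width: 0.0131
```

```bash
python3 st.py; python3 - <<'E'
from h import *
for i in range(4): a=camera('side')
cv2.imwrite('pics/s7.png',a[:,:,::-1]);o0=proj('side',(.59,-.1435,.06)).astype(int)-[30,22]
cv2.imwrite('pics/c8.png',cv2.resize(a[o0[1]:o0[1]+45,o0[0]:o0[0]+60],None,fx=12,fy=12,interpolation=cv2.INTER_CUBIC)[:,:,::-1])
t=camera('top')
for n in('side',):
  for k in('jar_yellow_1','chisel_flat'): print(k,[(round(r['conf'],2),r['at']) for r in masks_of(k,n)[:1]])
E
python3 st.py
```

```text
12.4 yaw 88.3 [ 0.5885 -0.1467  0.016 ] tilt z [ 0.0057 -0.003  -1.    ] f [-7.  -0.  20.5] m [0.214 1.766 1.835] 0.013061989012741484 [-0.24  0.57  0.02  1.02 -0.    1.36]
jar_yellow_1 [(0.57, [237.8, 172.5])]
chisel_flat []
12.75 yaw 88.4 [ 0.5885 -0.1467  0.016 ] tilt z [ 0.0059 -0.0031 -1.    ] f [-6.3 -1.2 18.4] m [0.219 1.56  1.73 ] 0.013313789646357746 [-0.24  0.57  0.02  1.02 -0.    1.36]
```

View pics/c8.png

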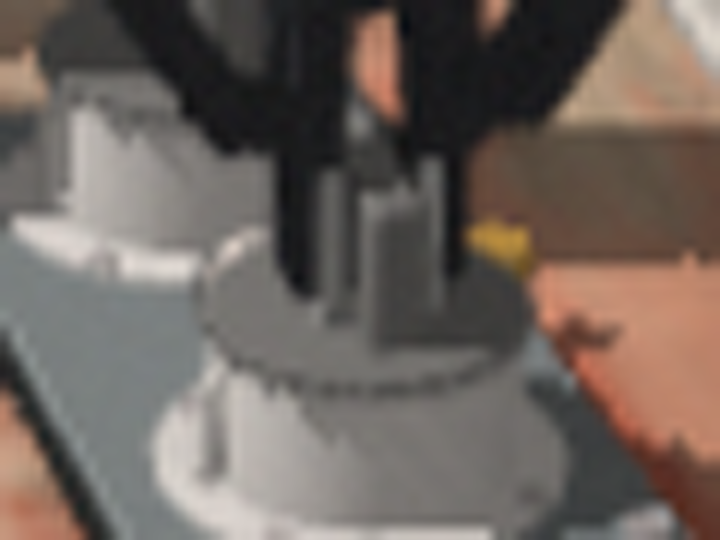

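The crop shows the collar flush all round on the rim, from (200,300) to (535,310), with no gap. The bar is gripped and turned along the lifter's y. Position, push (18 N down) and torque (1.7 N m against the stop) held steady over 0.35 s. Handing in.

```bash
python3 -c "
from workcell import *
print(job_done())"; python3 st.py
```

```text
the job is handed in; nothing more can be done
None
the job is handed in; nothing more can be done
```

I fitted the grey loose cap into the open port (port_2, the -y one) and handed the job in at about 12.75 s. The arm is still gripping it, pressed flush and turned clockwise against the stop.

**Final checks**
- **Flush:** the tool stayed at the height predicted for flush. It pushed down with about 18 N, against about 9 N of spring net of the cap's weight. The last side crop shows the collar on the rim with no gap.
- **Fully turned:** the twisting moment rose from 0.44 to about 1.7–2.0 N m near the end, so the cap is on its stop.
- **Steady:** pose, push and grip (13 mm opening) held for the last 0.35 s before handing in.

**What disagreed**
- **Height reading:** the reported tool height was about 40 mm too low compared with the pictures. My first reach stopped above the cap without touching it. After that I set heights from the pictures and from where the cap stood on the bench.
- **Turn angle:** the gripper turned about 97°, but the stop should come at about 83°. I put the difference down to play and give in the grip once it was on the stop, but I did not measure the cap's own angle.
- **Leftover load:** about 6 N of sideways force and 0.4° of tool tilt remained.
- **Bystanders:** the side view finds the jar where it was. The network missed the chisel in the last picture, though an earlier crop shows it lying clear of the port. I did not check the rubbing stone again, but the arm never went near it at bench height.

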